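Set and start the guarded craft turntable

ROBOT

A 6-joint arm with a two-finger parallel gripper is mounted at the origin on the work surface. World frame = base frame: x ahead of the robot, y to its left, z up, the work surface at z = 0. Lengths are in m, angles in rad, forces in N, time in s.
With the tool pointing down it reaches from about 0.25 to 0.775 m from the base axis. Payload 4 kg.
Tool frame: the origin (TCP) lies at the very end of the fingers, on their centre line; the grasp point (between the pads) lies 19 mm behind it (robot.tcp_to_grasp is the distance from the TCP to the grasp point, in m); z points along the fingers, y is the line along which they close (so a half turn about z gives the same grasp; the last joint's range is limited). The gripper opens to 85 mm and grips with 20 to 120 N. Pads are 22 mm wide; open, the fingers measure 114 mm over their backs; the gripper's body (76 mm by 85 mm) begins 54 mm behind the grasp point. The pads swing forward as they close: fully open they stand 13 mm farther back than shut.
Start: joints at [-1.441, 0.087, 1.371, -0, 1.684, -0.103], TCP at [0.127, -0.535, 0.231] pointing down, gripper open.
Joint ranges: [-3.1, 3.1], [-0.76, 2.03], [0.27, 2.55], [-1.08, 4.22], [0.17, 2.65], [-2.57, 2.57]. Speed limits (rad/s): [2.79, 2.79, 3.14, 3.14, 3.14, 3.14].

INTERFACE

Orientations are given as a 3x3 rotation matrix whose columns are the frame's x, y, z axes.
In Python, from station import robot, optics gives the robot as it stands.
- The arm moves only by the tool move_arm, never from a script. Its argument "steps" is a list of rows, each a list of 5 numbers: the shift along the tool's x, y, z in units of 30 cm (1.0 is 30 cm), then the turn about the tool's z in units of 180 degrees (1.0 is 180 degrees), then the opening, from 0 (shut) to 1 (fully open). A call has 1 to 12 rows; each row shifts and turns the commanded pose from where the row before left it, along the tool's axes as they then stand; what a row does not reach is not made up. A row lasts 1/8 s, in which the tool goes at most 62.5 mm and 10.7 degrees, less where a joint would pass 70% of its speed; a pose out of reach is approached as far as the arm can. A call with a number of a shift or a turn outside -1 to 1 is refused whole. A call with a gripper value outside its range is refused whole. The fingers move at their own pace and stop on an object; "squeeze" is the grip in N (left out, the last holds). Time passes only in rows, so rows that do not move let the fingers close. It gives the time, the measured TCP pose, the force, the opening and the grip force at its end, in the units of the state.
- robot.read_state(): the state, without advancing time (a new reading comes with each control period).
- optics.camera(name): name is "side" or "top" or "wrist"; returns the picture (400x640x3 uint8, blue, green, red); there is no depth.
- optics.get_calibration(name): a dict with "fx", "fy", "cx", "cy" (pixels), "camera_from_world" (4x4, takes a point from world to camera coordinates). Camera axes: x right, y down, z forward; pixel columns grow to the right and rows downward; lengths in m; the calibration is good to about 2 mm. A picture is of the moment at which its call begins: read the wrist's pose just before it. get_calibration takes no time and is no camera call; for the wrist camera it gives the pose at the moment of the call.
- robot.job_done(): hands the job in; it is judged then, once.
The state is a dict: "time_s": time; "joint_pos": joint angles; "joint_vel": joint speeds; "effort": joint torques, N m; "eef_pos": TCP position; "tool_rot": TCP orientation; "ft_force": force on the tool from outside, world axes, zero at the start; "moment": the same for the moment, N m; "opening": opening from 0.0 (shut) to 1.0 (fully open); "grip_force": force on a finger pad.
Only numpy, scipy, OpenCV 4.12 (cv2) and the standard library are available. Lean on these libraries where they do the work, as an engineer would, in place of code of your own. Each camera call takes 0.05 s, during which the arm holds its last target. There are 200 camera calls.

TASK

Get the craft turntable running at the marked speed: swing its flip cover up past upright so that it leans back, then swing down the steel stay on its side and drop the middle one of its three holes over the peg on the post beside the housing, so that the cover stays propped upright. Then turn the dial underneath until its white pointer line points at the steel marker tab (leave the tab where it is), and last push the start lever all the way over, away from the robot. Leave the cover propped open and do not disturb the cups and the jar standing around.

Things in the scene. Friction and masses are not known exactly. Their poses are not given: they have to be found in the camera images.
- machine: White craft turntable, bolted down. Origin on the table below the dial axis; x away from the robot, y left, z up. Dial housing: x -130 to 120, y -100 to 100, flat top at 50 mm; 8 mm cheeks 105 high at y +-96 (x -90 to 110). Left of it a deck 30 high (x -40 to 210, y 100 to 460) with the lever and, at (110, 350), a 190 mm platter carrying a glass bowl, 142 high overall.
- cover (a joint): Flip cover over the dial: clear pane in a white frame, 138 mm from hinge to free edge, 172 wide, 7 thick, about 0.28 kg. 0 = closed, level; pi/2 = upright; 1.92 = leaning on its back stop. Hinge nearly free: the cover falls shut below upright and leans back on the stop beyond it.
- cover_hinge (a point): Middle of the cover's hinge line, which runs along the machine's y; at (85, 0, 105) mm of the machine. Its frame turns with the cover: -x points to the free edge.
- cover_handle (a point): Middle of the cover's bow handle: steel rod 12 mm thick, along y, 108 mm clear between its legs, in the cover's plane, 185 mm from the hinge line and 47 beyond the cover's free edge. Closed, it is 105 mm above the table; the housing's top below it is at 50 mm.
- stay (a joint): Flat steel bar, 26 mm wide, 6 thick, pivoted on the cover's right (-y) side and carried by it. 0 = in line with the cover, pointing past its free edge; grows as it swings to the cover's inner side (forward and down with the cover up); 2.27 when seated, limit 2.5. Snug pivot (0.075 N m): keeps its angle to the cover. Three 14.5 mm square holes (drawn round) 58, 78, 98 mm from the pivot.
- stay_pivot (a point): Pivot of the stay on the cover, 115 mm from the hinge line, in the plane y = -112 mm of the machine. Its frame turns with the stay: -x points along the bar to its free end.
- stay_grip (a point): Where to grip the stay: on the round steel rod, 12 mm thick, that sticks out to -y from the bar's free end, 120 mm from the pivot. The rod is free from 13 to 95 mm from the bar's centre line; this point is 62 mm out. The rod turns between the fingers as the bar swings, and may creep some 10 mm along them.
- stay_hole (a point): Centre of the middle hole of the stay, 78 mm from the pivot; z is the hole's axis.
- peg (a point): Where the middle hole's centre lies once seated on the peg: (25, -112, 170) mm of the machine; the cover is then upright and the bar slopes down to the robot at 0.695 rad. The peg, 9 mm thick, stands square to that bar (z of this frame: up and leaning 0.695 rad to -x), its conical tip 13 mm from this point; the bar rests on the post's head, 26 mm square, 3 mm below this point.
- dial (a joint): Black dial. 0 = its white pointer line points to the machine's -x (to the robot); grows clockwise seen from above, to 2.4. Stays where it is left (friction 0.05 N m).
- dial_grip (a point): Middle of the dial's bar grip, on the axis, 86 mm above the table; the bar is 64 mm long (pointer line along it), 16 mm thick, its top 96 mm and its foot (a disc of 72 mm diameter) 64 mm above the table.
- marker (a joint): Steel marker tab (22 by 10 mm, 6 mm high) on a thin ring around the dial, 59 mm from the dial's axis, stiff to turn. Same zero and sense as the dial: the dial points at the tab when the two values are equal.
- marker_tab (a point): Middle of the top of the marker tab, 56 mm above the table.
- start (a joint): Start lever, steel stem 10 mm thick and 90 mm long with a black ball of 26 mm diameter. 0 = leaning to the machine's -x (towards the robot); 1.0 = all the way over to +x (on). It stays where it is left; it takes about 1 N at the ball.
- start_tip (a point): Centre of the lever's black ball; the lever's pivot lies at (0, 190, 52) mm of the machine.
- cup_a: White plastic cup, rim 80 mm, 100 mm high, bystander; origin at the centre of its underside.
- cup_b: White plastic cup, rim 80 mm, 100 mm high, bystander; origin at the centre of its underside.
- jar: Glass jar with steel lid, 68 mm wide, 100 mm high, bystander; origin at the centre of its underside.

How it is judged:
By the outcome, as a careful person would: the job done as asked, in the order asked, and still so for the second after the job is handed in, with the robot touching nothing.
It also fails if it takes over 72 s, if anything falls off the work surface, if the arm or the gripper's body presses on something with over 40 N, if the wrist force passes 120 N, or if a joint passes its speed limit or range.

## Working session

There is one attempt and no reset: what is moved stays moved. The work goes in short steps, Python scripts to look and compute and a tool call to move; the robot and the scene stay as the last step left them, time stands still between calls to the robot, and variables do not carry over. Pictures are saved under pics/ and viewed, at most 10 in all, crops included, and the job is handed in when it is done.

Besides the shell and the picture viewer there is one more tool, called after "Request:" as a command line: name --pt "numbers of a row" for each row, then --argument value for the rest. move_arm: Moves the arm, as the interface text tells. Shifts and turns lie within -1 to 1; 1 stands for 30 cm of shift or 180 degrees of turn. Its arguments: {"type":"object","properties":{"steps":{"type":"array"},"squeeze":{"type":"number"}},"required":["steps"]}

```bash
ls; mkdir -p pics
cat > h.py <<'E'
import numpy as np, cv2
from station import robot, optics
def cal(n):
    c=optics.get_calibration(n); K=np.array([[c['fx'],0,c['cx']],[0,c['fy'],c['cy']],[0,0,1]]); return K,np.array(c['camera_from_world'])
def proj(n,P,c=None):
    K,T=c or cal(n); P=np.atleast_2d(P); q=(T[:3,:3]@P.T+T[:3,3:]); q=K@q; return (q[:2]/q[2]).T
def ray(n,uv,c=None):
    K,T=c or cal(n); R=T[:3,:3]; d=R.T@np.linalg.inv(K)@np.array([uv[0],uv[1],1.]); return -R.T@T[:3,3], d/np.linalg.norm(d)
def onplane(n,uv,z,c=None):
    o,d=ray(n,uv,c); return o+d*(z-o[2])/d[2]
def tri(a,b):
    (o1,d1),(o2,d2)=a,b
    A=np.stack([d1,-d2],1); s=np.linalg.lstsq(A,o2-o1,rcond=None)[0]
    p,q=o1+d1*s[0],o2+d2*s[1]; return (p+q)/2,np.linalg.norm(p-q)
E
python3 - <<'E'
from h import *
for n in ['side','top']:
    cv2.imwrite(f'pics/{n}0.png',optics.camera(n)); K,T=cal(n); print(n,K[0,0],K[0,2],K[1,2]); print(-T[:3,:3].T@T[:3,3],T[2,:3])
E
```

```text
pics
side 485.1527819779799 320.30123928351674 201.97164852258237
[-0.04164177  1.04635099  0.80783321] [ 0.42562801 -0.76095855 -0.48967631]
top 441.0897140520396 321.7238742896992 200.78828808121332
[ 0.37500965 -0.01167642  1.16336845] [ 0.15496102  0.02706812 -0.9875497 ]
```

View pics/top0.png

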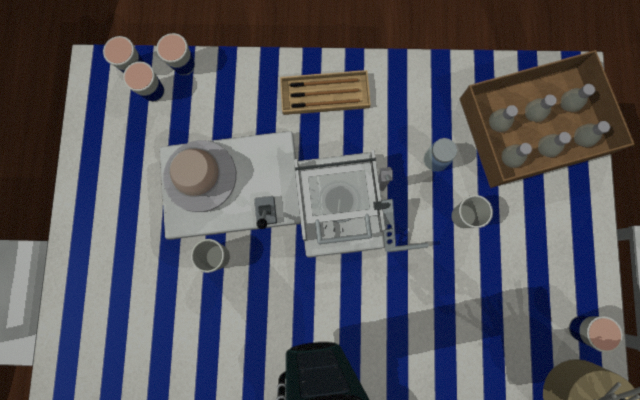

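View pics/side0.png

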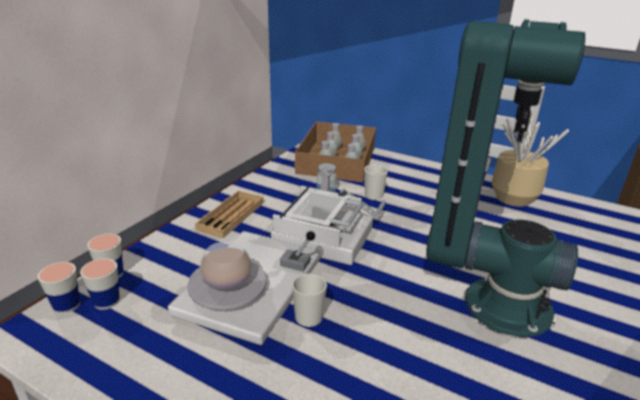

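The top view shows the machine with the closed cover at about (340,200), its stay and rod reaching to (430,243), the lever ball at (262,223), the platter at (200,172), cups at (208,256) and (473,211), and the jar at (443,153). The side view shows the same layout. I'll enlarge the top view for the machine pose.

Run:
```python
from h import *
im=np.mean([optics.camera('top').astype(float) for _ in range(8)],0).astype(np.uint8)
cv2.imwrite('pics/topavg.png',im)
c=im[120:270,285:455]; c=cv2.resize(c,None,fx=4,fy=4,interpolation=cv2.INTER_CUBIC); c=cv2.convertScaleAbs(c,alpha=1.5)
cv2.imwrite('pics/topz.png',c)
# deck / white mask
for uv,z in [((161,150),.03),((293,134),.03),((165,237),.03),((305,255),.05),((298,161),.05),((388,246),.05)]: print(uv,onplane('top',uv,z).round(3))
```

```text
(161, 150) [0.68  0.453 0.03 ]
(293, 134) [0.732 0.101 0.03 ]
(165, 237) [0.448 0.423 0.03 ]
(305, 255) [0.411 0.057 0.05 ]
(298, 161) [0.653 0.083 0.05 ]
(388, 246) [ 0.439 -0.15   0.05 ]
```

View pics/topz.png

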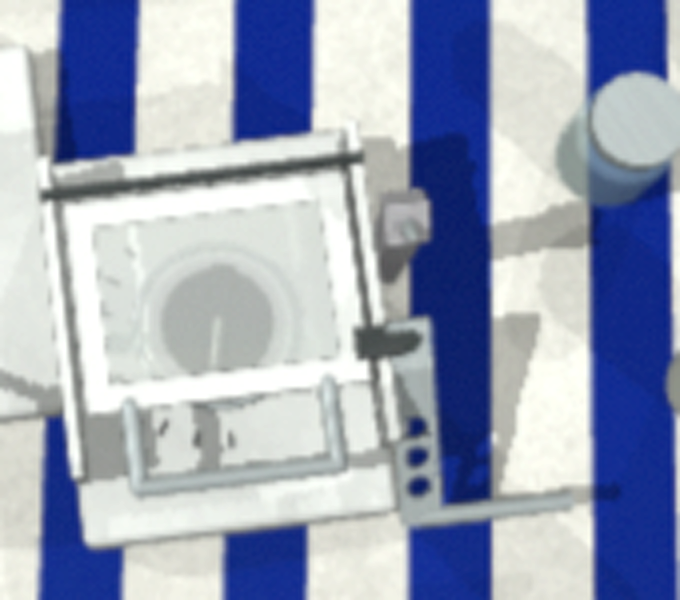

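The zoom shows the hinge bar (45,192)-(360,155), the handle rod (140,485)-(340,463), the stay holes at (415,425), (417,456) and (418,486), the rod running to (612,490), and the post at (405,220). The dial pointer points at the robot. Next I fit the machine pose.

```bash
cat >> h.py <<'E'
import os,json
def M():
    x,y,a=json.load(open('pose.json')); c,s=np.cos(a),np.sin(a); return np.array([[c,-s,0],[s,c,0],[0,0,1]]),np.array([x,y,0])
def m2w(p):
    R,t=M(); return np.asarray(p)/1000@R.T+t
def plan(target,Rt=None,st=None):
    """world delta -> tool-axis units"""
    st=st or robot.read_state(); R=np.array(st['tool_rot']); d=np.asarray(target)-st['eef_pos']; return (R.T@d/0.3).round(4)
E
python3 - <<'E'
from h import *
from scipy.optimize import least_squares
cr=lambda x,y:(285+x/4-.375,120+y/4-.375)
C=[((-130,100,50),cr(88,547)),((-130,-100,50),cr(400,510)),((-108,-112,108),cr(417,456)),((-88,-112,108),cr(415,426)),((-128,-112,108),cr(418,486)),((-100,0,105),cr(240,475)),((85,0,105),cr(203,174)),((210,460,30),(161,150)),((-40,460,30),(165,237)),((210,100,30),(293,134)),((-150,-207,105),cr(612,490))]
P=np.array([c[0] for c in C])/1000.; U=np.array([c[1] for c in C])
def f(p):
    c,s=np.cos(p[2]),np.sin(p[2]); R=np.array([[c,-s,0],[s,c,0],[0,0,1]])
    return (proj('top',P@R.T+[p[0],p[1],0])-U).ravel()
r=least_squares(f,[.54,0,.15],loss='soft_l1'); print(r.x); print(r.fun.reshape(-1,2).round(1))
json.dump(list(r.x),open('pose.json','w'))
for n,p in dict(handle=(-100,0,105),hinge=(85,0,105),rod=(-150,-174,105),peg=(25,-112,170),dial=(0,0,86),leverpiv=(0,190,52)).items(): print(n,m2w(p).round(4))
for n,uv in dict(cupa=(208,256),cupb=(473,211),jar=(445,150)).items(): print(n,onplane('top',uv,.1).round(3))
s=robot.read_state(); print(s['eef_pos'],np.array(s['tool_rot']).round(3),s['time_s'],robot.tcp_to_grasp)
print(r.x[2]*180/np.pi, proj('side',m2w((-100,0,105))),proj('side',m2w((-150,-207,105))))
E
```

```text
[ 0.55244011 -0.02521963  0.15334358]
[[-0.3 -0.4]
 [ 0.8 -1.3]
 [ 3.1  1. ]
 [ 2.3  0.2]
 [ 4.1  1.9]
 [ 0.2 -1. ]
 [-0.6 -0.3]
 [-2.9 -3.5]
 [-0.4  2.3]
 [-1.6 -4.8]
 [-3.5  5. ]]
handle [ 0.4536 -0.0405  0.105 ]
hinge [ 0.6364 -0.0122  0.105 ]
rod [ 0.4308 -0.2201  0.105 ]
peg [ 0.5943 -0.1321  0.17  ]
dial [ 0.5524 -0.0252  0.086 ]
leverpiv [0.5234 0.1626 0.052 ]
cupa [0.401 0.288 0.1  ]
cupb [ 0.525 -0.348  0.1  ]
jar [ 0.676 -0.284  0.1  ]
[ 0.12688309 -0.53515992  0.23129492] [[ 0.973  0.231  0.   ]
 [ 0.231 -0.973 -0.   ]
 [-0.     0.    -1.   ]] 0.5 0.0187
8.785940081980785 [[354.5395632  213.34747418]] [[389.41279635 185.86178777]]
```

Run:
```python
from h import *
from scipy.optimize import least_squares
cr=lambda x,y:(285+x/4-.375,120+y/4-.375)
C=[((-130,100,50),cr(88,547)),((-130,-100,50),cr(400,510)),((-100,50,111),cr(143,485)),((-100,-50,111),cr(336,463)),((85,100,108),cr(45,192)),((85,-100,108),cr(362,156)),((110,96,105),cr(42,157)),((110,-96,105),cr(350,124)),((-90,96,105),cr(78,478)),((-128,-112,108),cr(418,486)),((-88,-112,108),cr(415,426)),((-150,-207,108),cr(612,490)),((210,460,30),(161,150)),((-40,460,30),(165,237)),((210,100,30),(293,134))]
P=np.array([c[0] for c in C])/1000.; U=np.array([c[1] for c in C]); n=9
def f(p,n=n):
    c,s=np.cos(p[2]),np.sin(p[2]); R=np.array([[c,-s,0],[s,c,0],[0,0,1]])
    return (proj('top',P[:n]@R.T+[p[0],p[1],0])-U[:n]).ravel()
r=least_squares(f,[.54,0,.15]); print(r.x); print(f(r.x,99).reshape(-1,2).round(1))
json.dump(list(r.x),open('pose.json','w'))
for n,p in dict(handle=(-100,0,105),hinge=(85,0,105),rod=(-150,-174,105),peg=(25,-112,170),dial=(0,0,86),leverpiv=(0,190,52)).items(): print(n,m2w(p).round(4))
im=cv2.imread('pics/topavg.png')[115:265,150:450]; im=cv2.resize(im,None,fx=2.6,fy=2.6)
for q in proj('top',m2w(P*1000)): cv2.circle(im,tuple(int(v) for v in (q-[150,115])*2.6+.8),3,(0,0,255),1)
a=cv2.resize(optics.camera('side')[170:280,240:400],None,fx=4.5,fy=4.5)[:,:]
for q in proj('side',m2w(P*1000)): cv2.circle(a,tuple(int(v) for v in (q-[240,170])*4.5+2),3,(0,0,255),1)
cv2.imwrite('pics/ov1.png',a);cv2.imwrite('pics/ov2.png',im)
b=np.zeros((600,780,3),np.uint8); b[:390]=im; b[390:,:]=0
```

```text
[ 0.54989763 -0.02544736  0.14225958]
[[-0.9  0.3]
 [ 0.4  0.2]
 [ 3.3 -0.1]
 [-3.2  0.5]
 [-1.1  0.6]
 [ 0.6  0.1]
 [ 0.3 -0.3]
 [ 0.5 -1.2]
 [ 0.1 -0.1]
 [ 3.7  3.5]
 [ 2.1  1.8]
 [-3.7  7.1]
 [-2.2 -4.5]
 [-0.7  1.3]
 [-0.7 -4.4]]
handle [ 0.4509 -0.0396  0.105 ]
hinge [ 0.634  -0.0134  0.105 ]
rod [ 0.4261 -0.219   0.105 ]
peg [ 0.5905 -0.1328  0.17  ]
dial [ 0.5499 -0.0254  0.086 ]
leverpiv [0.523  0.1626 0.052 ]
```

View pics/ov1.png

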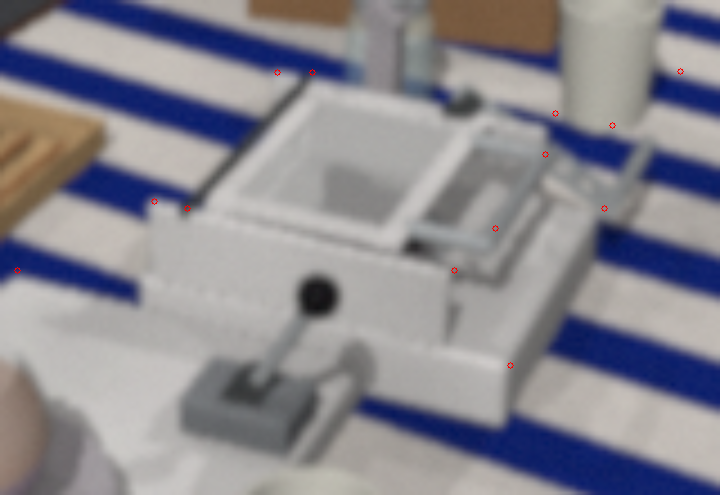

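Run:
```python
from h import *
R,t=M()
for a,b in [((612,490),(652,143)),((435,514),(612,216))]:
    p,e=tri(ray('top',(285+a[0]/4-.4,120+a[1]/4-.4)),ray('side',(240+b[0]/4.5-.4,170+b[1]/4.5-.4))); print(p.round(3),e.round(4),((p-t)@R*1000).round(0))
```

```text
[ 0.455 -0.278  0.031] 0.0035 [-130. -236.   31.]
[ 0.436 -0.166  0.032] 0.0032 [-132. -123.   32.]
```

Request:
move_arm --pt "0 0 0 -0.059 1" --pt "0 0 0 -0.059 1" --pt "0 0 0 -0.059 1" --pt "0 0 0 -0.059 1" --pt "0 0 0 -0.059 1" --pt "0 0 0 -0.059 1" --pt "0 0 0 -0.059 1" --pt "0 0 0 -0.058 1"

```text
time_s: 1.55
eef_pos: [0.1269, -0.5352, 0.2314]
tool_rot: [[-0.147, 0.989, 0.0], [0.989, 0.147, -0.0], [-0.0, -0.0, -1.0]]
ft_force: [0.1, 0.3, -0.9]
opening: 1.001
grip_force: 0.0
```

Request:
move_arm --pt "0.1235 0.1086 0 0 0.5" --pt "0.1235 0.1086 0 0 0.5" --pt "0.1235 0.1086 0 0 0.5" --pt "0.1235 0.1086 0 0 0.5" --pt "0.1235 0.1086 0 0 0.5" --pt "0.1235 0.1086 0 0 0.5" --pt "0.1235 0.1086 0 0 0.5" --pt "0.1235 0.1086 0 0 0.5" --pt "0.1235 0.1086 0 0 0.5" --pt "0.1235 0.1086 0 0 0.5" --pt "0.1235 0.1086 0 0 0.5" --pt "0.1235 0.1086 0 0 0.5"

```text
time_s: 3.05
eef_pos: [0.4519, -0.0383, 0.2316]
tool_rot: [[-0.141, 0.99, 0.001], [0.99, 0.141, -0.001], [-0.001, 0.001, -1.0]]
ft_force: [0.2, -0.6, 0.3]
opening: 0.498
grip_force: 0.0
```

Run:
```python
from h import *
s=robot.read_state(); print(s['eef_pos'],np.array(s['tool_rot']).round(4).tolist(),s['joint_pos'],s['opening'],s['time_s'])
c=cal('wrist'); im=optics.camera('wrist'); 
pts=[(-100,54,105),(-100,0,105),(-100,-54,105),(-130,100,50),(-130,-100,50),(-90,96,105),(-90,-96,105)]
for q in proj('wrist',m2w(pts),c): cv2.circle(im,tuple(int(v) for v in q),3,(0,0,255),1); print(q.round(0))
cv2.imwrite('pics/w1.png',im)
```

```text
[ 0.45187704 -0.03833016  0.23161186] [[-0.1414, 0.9899, 0.001], [0.9899, 0.1414, -0.0006], [-0.0007, 0.0009, -1.0]] [-2.09497473e-01 -1.30760184e-01  1.58394055e+00 -3.59446907e-04
  1.68733782e+00 -3.51440888e-01] 0.49781226495632097 3.05
[315. 126.]
[315. 190.]
[315. 247.]
[283.  72.]
[288. 264.]
[328.  71.]
[326. 288.]
```

View pics/w1.png

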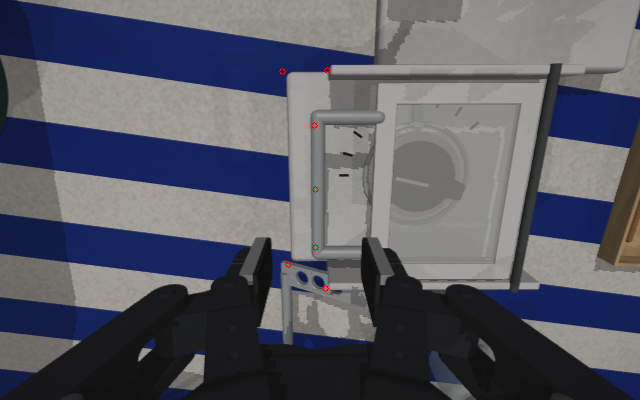

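The wrist view shows the handle rod at u≈318 (predicted 315, so 1–2 mm off) and the dial pointer at (412,181) pointing at the robot. The pose is good, so I'll descend and grip the handle.

Request:
move_arm --pt "0 0.0 0.097 0 0.5" --pt "0 0 0.097 0 0.5" --pt "0 0 0.097 0 0.5" --pt "0 0 0.097 0 0.5" --pt "0 0 0.097 0 0.5" --pt "0 0 0 0 0.0" --pt "0 0 0 0 0.0" --pt "0 0 0 0 0.0" --pt "0 0 0 0 0.0" --squeeze 25

```text
time_s: 4.22
eef_pos: [0.4534, -0.0396, 0.0877]
tool_rot: [[-0.141, 0.99, 0.006], [0.99, 0.141, 0.0], [-0.0, 0.006, -1.0]]
ft_force: [5.0, 2.4, -1.9]
opening: 0.133
grip_force: 24.4
```

Run:
```python
from h import *
th=np.concatenate([np.linspace(0,1.92,13)]); 
# shifts along machine x and up for handle arc, in units
P=np.stack([85-185*np.cos(th),105+185*np.sin(th)],1); print((np.diff(P,axis=0)/300).round(3).tolist())
s=robot.read_state(); print(s['opening'],s['eef_pos'],s['ft_force'],s['grip_force'])
```

```text
[[0.008, 0.098], [0.023, 0.096], [0.038, 0.091], [0.052, 0.084], [0.065, 0.074], [0.076, 0.063], [0.085, 0.05], [0.092, 0.036], [0.096, 0.021], [0.098, 0.005], [0.098, -0.011], [0.095, -0.026]]
0.13250863546139902 [ 0.45337791 -0.03957121  0.08769409] [ 5.03203603  2.40293183 -1.9083677 ] 24.400400519371033
```

Request:
move_arm --pt "0 0.008 -0.098 0 0" --pt "0 0.023 -0.096 0 0" --pt "0 0.038 -0.091 0 0" --pt "0 0.052 -0.084 0 0" --pt "0 0.065 -0.074 0 0" --pt "0 0.076 -0.063 0 0" --pt "0 0.085 -0.05 0 0" --pt "0 0.092 -0.036 0 0" --pt "0 0.096 -0.021 0 0" --pt "0 0.098 -0.005 0 0" --pt "0 0.098 0.011 0 0" --pt "0 0.07 0.019 0 0"

```text
time_s: 5.72
eef_pos: [0.6897, -0.0053, 0.2642]
tool_rot: [[-0.142, 0.99, 0.001], [0.99, 0.142, 0.0], [-0.0, 0.001, -1.0]]
ft_force: [-2.1, 0.9, 0.8]
opening: 0.128
grip_force: 26.2
```

Run:
```python
from h import *
x,y,a=json.load(open('pose.json')); json.dump([x+.0024,y+.0004,a],open('pose.json','w'))
R,t=M(); s=robot.read_state(); print(((np.array(s['eef_pos'])-t)@R*1000).round(1),s['opening'],s['ft_force'],s['grip_force'],s['time_s'])
```

```text
[138.8   0.  264.2] 0.12775519280690348 [-2.12225393  0.88247028  0.8330774 ] 26.23682051897049 5.725
```

Request:
move_arm --pt "0 0 0 0 0.6" --pt "0 0 0 0 0.6" --pt "0 0 -0.1 0 0.6" --pt "0 0 -0.12 0 0.6" --pt "0 0 -0.13 0 0.6" --pt "-0.116 -0.03 0 0 0.6" --pt "-0.116 -0.03 0 0 0.6" --pt "-0.116 -0.03 0 0 0.6" --pt "-0.116 -0.03 0 0 0.6" --pt "-0.116 -0.03 0 0 0.6" --pt "0 0 0 0 0.6"

```text
time_s: 7.1
eef_pos: [0.6674, -0.1876, 0.368]
tool_rot: [[-0.136, 0.991, 0.0], [0.991, 0.136, -0.001], [-0.001, -0.0, -1.0]]
ft_force: [0.6, -0.2, 0.2]
opening: 0.601
grip_force: 0.0
```

Run:
```python
from h import *
R,t=M(); s=robot.read_state(); print(((np.array(s['eef_pos'])-t)@R*1000).round(1),np.array(s['tool_rot']).round(3).tolist())
def rod(th,ph,d=120): return np.array([85-115*np.cos(th)-d*np.cos(th-ph),105+115*np.sin(th)+d*np.sin(th-ph)])
c=cal('wrist'); im=optics.camera('wrist'); sd=cv2.resize(optics.camera('side')[120:270,230:420],None,fx=3,fy=3); tp=cv2.resize(optics.camera('top')[100:260,290:450],None,fx=2.5,fy=2.5)
for ph in (.4,.6,.8):
    x,z=rod(1.92,ph); print(ph,x,z)
    for y in (-112,-207):
        for nm,I,o,k in (('wrist',im,(0,0),1),('side',sd,(230,120),3)):
            q=proj(nm,m2w((x,y,z)),c if nm=='wrist' else None)[0]; cv2.circle(I,tuple(int(v) for v in (q-o)*k),3,(0,0,255) if ph==.6 else (0,255,0),1)
q=proj('wrist',m2w((25-.64*13,-112,170+.768*13)),c)[0]; cv2.circle(im,tuple(int(v) for v in q),4,(255,0,255),1)
out=np.zeros((600,800,3),np.uint8); out[:320,:512]=cv2.resize(im,(512,320)); out[:,:][150:600,230:800]=out[150:600,230:800]
cv2.imwrite('pics/w2.png',im); cv2.imwrite('pics/s2.png',sd)
```

```text
[  90.9 -177.2  368. ] [[-0.136, 0.991, 0.0], [0.991, 0.136, -0.001], [-0.001, -0.0, -1.0]]
0.4 118.25427169032379 332.90444675088236
0.6 94.56615568406852 329.3050414880042
0.8 72.06531632914783 321.071282534993
```

View pics/w2.png

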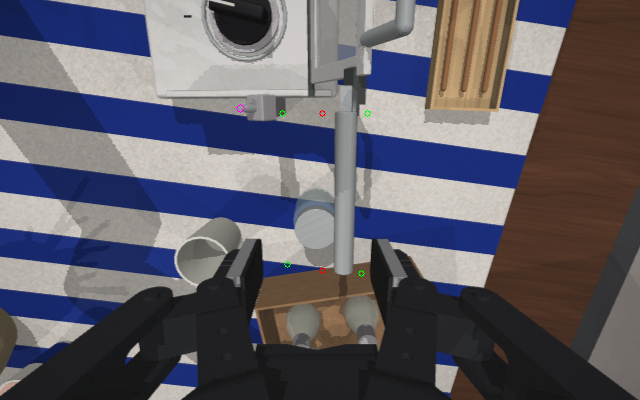

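View pics/s2.png

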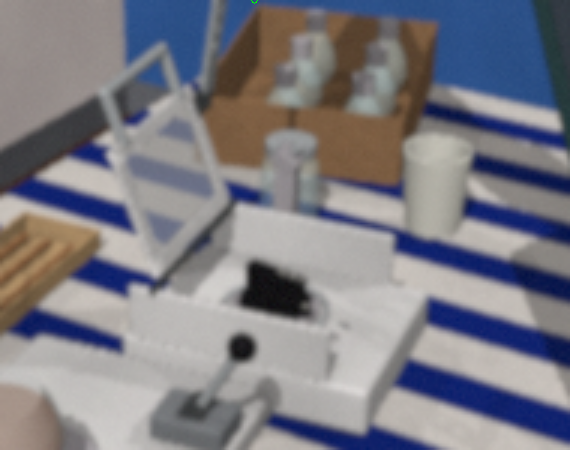

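The wrist view shows the rod at u≈345, so the stay is at about 0.5 rad and the rod at machine x≈107. The peg tip sits where predicted, near (243,107). The side view shows the cover leaning back. Next I grip the rod.

Request:
move_arm --pt "0.0 0.054 0 0 0.6" --pt "0 0 0 0 0.6" --pt "0 0 0.062 0 0.6" --pt "0 0 0.062 0 0.6" --pt "0 0 0.062 0 0.6" --pt "0 0 0 0 0" --pt "0 0 0 0 0" --pt "0 0 0 0 0" --pt "0 0 0 0 0" --pt "0 0 0 0 0" --squeeze 25

```text
time_s: 8.5
eef_pos: [0.6851, -0.182, 0.3128]
tool_rot: [[-0.142, 0.99, 0.002], [0.99, 0.142, -0.0], [-0.001, 0.002, -1.0]]
ft_force: [-1.0, 0.8, 3.5]
opening: 0.127
grip_force: 24.8
```

```bash
cat >> h.py <<'E'
from scipy.optimize import fsolve
def rod(th,ph,d=120): return np.array([85-115*np.cos(th)-d*np.cos(th-ph),105+115*np.sin(th)+d*np.sin(th-ph)])
def ang(x,z,g): return fsolve(lambda q: rod(*q)-[x,z],g)
def mst():
    R,t=M(); s=robot.read_state(); return (np.array(s['eef_pos'])-t)@R*1000, s
E
python3 - <<'E'
from h import *
p,s=mst(); print(p.round(1),s['opening'],np.array(s['ft_force']).round(1),s['grip_force'])
x,z=p[0],p[2]+18.7; print(ang(x,z,(1.9,.5)))
# path
def hole(s): 
    h=np.array([25-.64*s,170+.768*s]); th,ph=fsolve(lambda q: rod(q[0],q[1],78)-h,(1.55,2.25)); return th,ph,rod(th,ph)
for sdist in (0,3,6,10,15,20,25,30,35): print(sdist,*[np.round(v,3) for v in hole(sdist)])
E
```

```text
[ 109.2 -174.2  312.8] 0.12743008965628622 [-1.   0.8  3.5] 24.846526086330414
[1.93087909 0.49613278]
0 1.57 2.265 [ -7.236 143.077]
3 1.569 2.227 [-10.153 146.622]
6 1.567 2.188 [-12.996 150.167]
10 1.563 2.137 [-16.682 154.894]
15 1.556 2.071 [-21.137 160.807]
20 1.546 2.005 [-25.441 166.727]
25 1.533 1.938 [-29.606 172.659]
30 1.519 1.87 [-33.642 178.606]
35 1.503 1.8 [-37.557 184.574]
```

Run:
```python
from h import *
p,s=mst(); c=cal('wrist')[1]; R=np.array(s['tool_rot']); print('cam in tool',(R.T@(-c[:3,:3].T@c[:3,3]-s['eef_pos'])).round(3))
W=[(1.93,.5),(1.88,.9),(1.75,1.3),(1.62,1.6),(1.503,1.8)]
A=np.concatenate([np.linspace(W[i],W[i+1],4)[:-1] for i in range(4)]+[[W[-1]]])
P=np.array([rod(*a) for a in A]); print(P[-1],(np.diff(P,axis=0)/300).round(3).tolist())
for a in A[6:]:
    piv=rod(*a,0); n=np.array([np.sin(a[0]-a[1]),np.cos(a[0]-a[1])]); print((( np.array([16.7,180])-piv)@n).round(0),end=' ')
```

```text
cam in tool [ 0.071 -0.    -0.142]
[-37.53685626 184.61746696] [[-0.065, -0.011], [-0.062, -0.019], [-0.058, -0.028], [-0.071, -0.04], [-0.062, -0.049], [-0.052, -0.057], [-0.038, -0.051], [-0.03, -0.054], [-0.022, -0.056], [-0.014, -0.042], [-0.009, -0.042], [-0.005, -0.042]]
-73.0 -62.0 -52.0 -41.0 -34.0 -27.0 -20.0
```

Request:
move_arm --pt "0 -0.065 0.011 0 0" --pt "0 -0.062 0.019 0 0" --pt "0 -0.058 0.028 0 0" --pt "0 -0.071 0.04 0 0" --pt "0 -0.062 0.049 0 0" --pt "0 -0.052 0.057 0 0" --pt "0 -0.038 0.051 0 0" --pt "0 -0.03 0.054 0 0" --pt "0 -0.022 0.056 0 0" --pt "0 -0.014 0.042 0 0" --pt "0 -0.009 0.042 0 0" --pt "0 -0.005 0.042 0 0"

```text
time_s: 10.0
eef_pos: [0.5403, -0.2029, 0.1636]
tool_rot: [[-0.141, 0.99, 0.0], [0.99, 0.141, -0.0], [-0.0, 0.0, -1.0]]
ft_force: [0.4, 1.5, 1.0]
opening: 0.127
grip_force: 29.6
```

Run:
```python
from h import *
p,s=mst(); print(p.round(1),s['opening'],np.array(s['ft_force']).round(1),np.array(s['tool_rot']).round(3).tolist())
x,z=p[0],p[2]+18.7; a=ang(x,z,(1.5,1.8)); print(x,z,a)
c=cal('wrist'); im=optics.camera('wrist')
tip=(25-.64*13,-112,170+.768*13)
for P,col in ((tip,(255,0,255)),((*rod(*a,78)[:1],-112,rod(*a,78)[1]),(0,0,255)),((*rod(*a,98)[:1],-112,rod(*a,98)[1]),(0,255,0)),((25,-112,170),(255,255,0))):
    q=proj('wrist',m2w(P),c)[0]; print(q.round(1)); cv2.circle(im,tuple(int(v) for v in q),2,col,-1)
cv2.imwrite('pics/w3.png',cv2.resize(im[30:330,170:470],None,fx=2,fy=2,interpolation=cv2.INTER_CUBIC))
```

```text
[ -37.1 -174.3  163.6] 0.12685316963357654 [0.4 1.5 1. ] [[-0.141, 0.99, 0.0], [0.99, 0.141, -0.0], [-0.0, 0.0, -1.0]]
-37.140351079766305 182.29531761096717 [1.50010188 1.81720135]
[458.5 126. ]
[436.4 129.2]
[376.2 127.9]
[468.5 124.2]
```

View pics/w3.png

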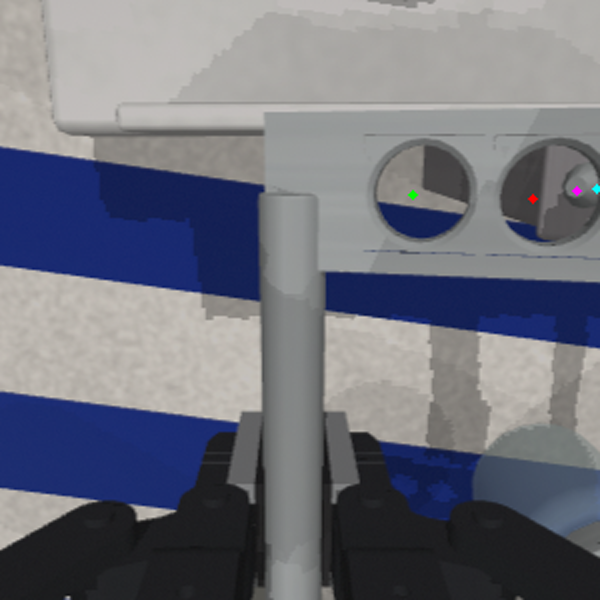

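The view looks straight down the bar, with the middle hole centred at (551,190) and the peg tip inside it at (577,186), right on its predicted spot (576,190). The holes sit slightly off the prediction, so the rod has crept in the fingers. I'll fit the real stay angles from the two hole centres.

```bash
cat >> h.py <<'E'
def fitangles(us,ds,g,c):
    """stay angles (th,ph) from hole centres' columns; top face 3 mm along the bar normal"""
    def f(q):
        n=np.array([-np.sin(q[1]-q[0]),np.cos(q[0]-q[1])]); 
        return [proj('wrist',m2w((*(rod(*q,d)+3*n)[:1],-112,(rod(*q,d)+3*n)[1])),c)[0][0]-u for u,d in zip(us,ds)]
    return fsolve(f,g)
E
python3 - <<'E'
from h import *
p,s=mst(); c=cal('wrist')
q=fitangles([170+424/2-.25,170+551.5/2-.25],[98,78],(1.5,1.8),c); print(q,rod(*q),'grasp',p[0],p[2]+18.7, rod(*q,78))
for d in (98,78): 
    r=rod(*q,d); print(proj('wrist',m2w((r[0],-112,r[1]+3)),c))
E
```

```text
[1.5090785  1.82125711] [-36.29305007 182.92512515] grasp -38.17084545687436 180.04106825819593 [  3.67695153 195.82469773]
[[384.58275518 129.54820252]]
[[448.58664895 131.00482469]]
```

Request:
move_arm --pt "0 0.0125 0.017 0 0" --pt "0 0.013 0.017 0 0" --pt "0 0.013 0.017 0 0" --pt "0 0.013 0.017 0 0" --pt "0 0 0 0 0"

```text
time_s: 10.68
eef_pos: [0.5559, -0.2006, 0.1431]
tool_rot: [[-0.142, 0.99, 0.0], [0.99, 0.142, 0.0], [0.0, 0.0, -1.0]]
ft_force: [-0.1, 1.5, 0.7]
opening: 0.126
grip_force: 30.0
```

Run:
```python
from h import *
p,s=mst(); c=cal('wrist'); im=optics.camera('wrist'); print(p.round(1),np.array(s['ft_force']).round(1),s['grip_force'])
x,z=p[0]+1,p[2]+18.7+2; a=ang(x,z,(1.5,2)); print(x,z,a,rod(*a,78))
cv2.imwrite('pics/w4.png',cv2.resize(im[60:210,300:550],None,fx=3,fy=3,interpolation=cv2.INTER_CUBIC))
print(proj('wrist',m2w([(25-.64*13,-112,170+.768*13)]),c))
```

```text
[ -21.3 -174.3  143.1] [-0.1  1.5  0.7] 30.037260353565216
-20.270579821471234 163.8039305189718 [1.57739685 2.06473966] [ 16.83979213 183.47167805]
[[435.92116345 130.74905095]]
```

View pics/w4.png

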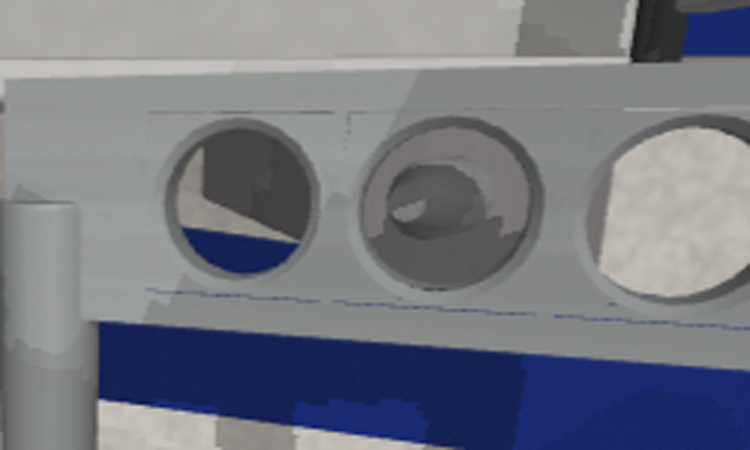

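The peg tip stands well inside the middle hole, at (407,210) in a hole centred near (447,205). I'll refit the angles from this and then seat it.

Run:
```python
from h import *
p,s=mst(); c=cal('wrist'); print(p.round(1))
for e in (-4,0,4):
    q=fitangles([300+242/3-.3,300+(447+e)/3-.3],[98,78],(1.55,2.07),c); h=rod(*q,78); d=h-[25,170]
    print(e,q,rod(*q),'hole',h,'s',d@[-.64,.768],'along bar off',d@[.768,.64])
x,z=p[0],p[2]+18.7; a=ang(x,z,(1.5,2)); d=rod(*a,78)-[25,170]; print(a,d@[-.64,.768],d@[.768,.64])
```

```text
[ -21.3 -174.3  143.5]
-4 [1.60118558 2.05027798] [-19.60675482 167.84912951] hole [ 18.22858847 186.08335004] s 16.685716213198887 along bar off 5.092899969454328
0 [1.60500134 2.03401926] [-20.19215553 170.01538199] hole [ 18.00158243 187.48645467] s 17.908584435035912 along bar off 5.816546298302391
4 [1.60842612 2.01766947] [-20.76425528 172.168757  ] hole [ 17.76747584 188.88119839] s 19.12957582204794 along bar off 6.529388416115848
[1.5603577 2.0632025] 15.63517279790849 0.6078216367787714
```

Run:
```python
from h import *
ims=[optics.camera('wrist') for _ in range(2)]
im=cv2.cvtColor(np.mean(ims,0).astype(np.uint8),cv2.COLOR_BGR2GRAY)
up=cv2.resize(im[60:210,300:560],None,fx=3,fy=3,interpolation=cv2.INTER_CUBIC)
circ=cv2.HoughCircles(up,cv2.HOUGH_GRADIENT_ALT,1.5,100,param1=120,param2=0.6,minRadius=60,maxRadius=115); print(circ)
print(im[125:131,340:560].mean(0).astype(int).tolist())
# top: handle
t=cv2.cvtColor(optics.camera('top'),cv2.COLOR_BGR2GRAY)
for th in (1.5,1.55,1.6,1.65): print(th,proj('top',m2w([(85-185*np.cos(th),y,105+185*np.sin(th)) for y in (40,0,-40)])).round(1).tolist())
q=proj('top',m2w([(85,y,290) for y in (40,20,0,-20,-40)]))
for u,v in q: print(round(u),[int(t[int(v)+k,int(u)-2:int(u)+3].mean()) for k in range(-10,11)],int(v))
```

```text
[[[447.       204.        89.11943 ]
  [675.       204.       100.92789 ]
  [243.       204.        78.086975]
  [675.       204.        87.17113 ]
  [243.       204.        68.44351 ]
  [447.       204.        79.09821 ]]]
[154, 154, 154, 154, 154, 155, 154, 155, 154, 154, 152, 150, 149, 149, 134, 101, 99, 97, 107, 132, 144, 142, 142, 142, 142, 142, 140, 136, 124, 119, 114, 107, 102, 98, 93, 88, 83, 78, 73, 71, 71, 70, 71, 68, 62, 63, 65, 65, 65, 65, 65, 65, 65, 65, 66, 65, 66, 66, 66, 66, 66, 66, 66, 80, 103, 106, 122, 146, 142, 138, 136, 136, 136, 136, 138, 140, 141, 139, 137, 126, 103, 104, 115, 115, 115, 116, 116, 116, 108, 88, 90, 94, 96, 99, 99, 102, 105, 105, 107, 110, 109, 101, 89, 89, 89, 88, 88, 88, 87, 87, 87, 87, 86, 85, 85, 86, 87, 90, 93, 93, 93, 99, 111, 115, 118, 119, 119, 119, 119, 118, 118, 117, 117, 117, 117, 109, 84, 83, 91, 90, 94, 115, 134, 133, 132, 131, 132, 133, 134, 135, 134, 134, 135, 134, 133, 129, 120, 113, 112, 111, 111, 118, 148, 179, 183, 183, 183, 183, 181, 179, 178, 178, 179, 180, 180, 181, 181, 182, 181, 180, 179, 179, 178, 178, 177, 177, 178, 178,
[... 201 characters left out ...]
.9, 145.0]]
1.55 [[316.5, 145.2], [335.9, 142.9], [355.3, 140.6]]
1.6 [[316.0, 140.9], [335.4, 138.5], [354.8, 136.2]]
1.65 [[315.5, 136.6], [334.8, 134.3], [354.2, 132.0]]
316 [35, 38, 34, 36, 36, 52, 103, 126, 137, 128, 111, 82, 54, 44, 70, 108, 120, 110, 89, 79, 75] 143
326 [165, 165, 167, 168, 167, 150, 131, 131, 136, 127, 111, 110, 146, 162, 147, 134, 150, 132, 99, 94, 109] 142
336 [167, 168, 167, 166, 165, 144, 129, 132, 135, 124, 109, 118, 155, 164, 145, 135, 159, 127, 89, 99, 112] 141
345 [53, 52, 50, 51, 48, 56, 84, 117, 132, 134, 120, 101, 69, 51, 65, 113, 149, 165, 124, 88, 78] 139
355 [35, 35, 36, 35, 35, 47, 93, 123, 135, 131, 116, 94, 61, 41, 59, 111, 135, 152, 118, 86, 76] 138
```

The top view puts the handle at θ≈1.60, and the hole fit agrees. So the rod has crept about 8 mm up in the fingers. I'll correct for that and recheck numerically.

Request:
move_arm --pt "0 -0.003 0.013 0 0" --pt "0 -0.003 0.013 0 0" --pt "0 0 0 0 0"

```text
time_s: 11.25
eef_pos: [0.5529, -0.2011, 0.135]
tool_rot: [[-0.141, 0.99, -0.002], [0.99, 0.141, 0.0], [0.0, -0.002, -1.0]]
ft_force: [-0.4, 1.6, -0.2]
opening: 0.132
grip_force: 30.3
```

```bash
cat > look.py <<'E'
from h import *
from scipy.optimize import least_squares
p,s=mst(); c=cal('wrist'); im=cv2.cvtColor(optics.camera('wrist'),cv2.COLOR_BGR2GRAY); print(p.round(1),np.array(s['ft_force']).round(1),s['grip_force'],s['time_s'])
up=cv2.resize(im[60:210,300:580],None,fx=3,fy=3,interpolation=cv2.INTER_CUBIC)
C=cv2.HoughCircles(up,cv2.HOUGH_GRADIENT_ALT,1.5,100,param1=120,param2=0.6,minRadius=60,maxRadius=125)
u=sorted([a for a in C[0].tolist()],key=lambda a:a[0]) if C is not None else []; print(np.round(u))
cs=[]
for a in u:
    if not cs or a[0]-cs[-1]>60: cs.append(a[0])
x,z=p[0],p[2]+18.7
us=[300+a/3-.3 for a in cs]
if len(us)>=2:
    ds=[98,78,58][:len(us)] if len(us)==3 else [98,78]
    def f(q):
        b=q[0]-q[1]; n=3*np.array([np.sin(b),np.cos(b)])
        return [proj('wrist',m2w((r[0],-112,r[1])),c)[0][0]-w for w,r in ((w,rod(*q,d)+n) for w,d in zip(us,ds))]
    r=least_squares(f,(1.56,2.1)); q=r.x; d=rod(*q,78)-[25,170]
    print(q,'rod',rod(*q),'grasp',(x,z),'s',d@[-.64,.768],'off',d@[.768,.64],r.fun.round(1))
E
python3 look.py
```

```text
[ -24.3 -174.3  135. ] [-0.4  1.6 -0.2] 30.28853416442871 11.25
[[242. 198.  86.]
 [242. 198.  66.]
 [441. 208.  90.]
 [441. 208. 102.]
 [441. 208.  80.]
 [711. 220. 115.]
 [711. 220.  94.]]
[1.55059384 2.03727835] rod [-23.38973166 163.85277986] grasp (np.float64(-24.31721142294357), np.float64(153.72040123292112)) s 17.575508791964552 off -0.015111163219462043 [-1.2  2.6 -1.3]
```

Request:
move_arm --pt "0 0 0 0 0" --pt "0 0.0095 0.013 0 0" --pt "0 0.0095 0.013 0 0" --pt "0 0.0095 0.013 0 0" --pt "0 0 0 0 0" --squeeze 60

```text
time_s: 11.92
eef_pos: [0.5616, -0.1997, 0.1225]
tool_rot: [[-0.141, 0.99, -0.003], [0.99, 0.141, 0.0], [0.001, -0.003, -1.0]]
ft_force: [-0.4, 1.1, -1.9]
opening: 0.121
grip_force: 59.2
```

```bash
python3 look.py
```

```text
[ -15.5 -174.2  122.5] [-0.4  1.1 -1.9] 59.18148994445801 11.925
[[225. 201.  82.]
 [225. 201.  72.]
 [441. 219.  91.]
 [441. 219. 107.]
 [705. 224. 114.]
 [705. 224. 100.]]
[1.56245505 2.17384807] rod [-14.22114051 151.11495644] grasp (np.float64(-15.52525998689743), np.float64(141.16702013057005)) s 7.1023741385109105 off -0.3661101799620754 [ 0.8 -1.6  0.8]
```

Request:
move_arm --pt "0 0.008 0.0092 0 0" --pt "0 0.008 0.0092 0 0" --pt "0 0.008 0.0092 0 0" --pt "0 0 0 0 0"

```text
time_s: 12.48
eef_pos: [0.57, -0.1986, 0.1163]
tool_rot: [[-0.141, 0.99, 0.002], [0.99, 0.141, -0.0], [-0.0, 0.002, -1.0]]
ft_force: [1.2, 1.8, 1.5]
opening: 0.122
grip_force: 59.4
```

```bash
python3 look.py
```

```text
[  -7.1 -174.3  116.3] [1.2 1.8 1.5] 59.39067900180817 12.475
[[214. 206.  81.]
 [426. 216.  91.]
 [426. 216. 103.]
 [672. 231.  93.]]
[1.57645884 2.29675755] rod [ -4.5418624  140.84505068] grasp (np.float64(-7.075904437172671), np.float64(134.9656396049906)) s -2.411097045427243 off 0.6268690203648657 [ 2.  -3.6  1.7]
```

Request:
move_arm --pt "0 0 0.01 0 0" --pt "0 0 0 0 0"

```text
time_s: 12.78
eef_pos: [0.5696, -0.1986, 0.1134]
tool_rot: [[-0.141, 0.99, 0.001], [0.99, 0.141, -0.0], [-0.0, 0.001, -1.0]]
ft_force: [0.3, 3.0, 2.2]
opening: 0.123
grip_force: 59.5
```

```bash
python3 look.py
```

```text
[  -7.4 -174.3  113.4] [0.3 3.  2.2] 59.53070819377899 12.775
[[218. 219.  88.]
 [218. 219.  73.]
 [417. 220. 104.]
 [417. 220.  90.]
 [717. 218. 115.]
 [717. 218.  98.]]
[1.58263907 2.25566147] rod [ -7.4710626  145.18967531] grasp (np.float64(-7.436078132309627), np.float64(132.06660707062943)) s 0.8154182815151216 off 1.1616184549765314 [-1.5  2.9 -1.3]
```

Request:
move_arm --pt "0 0 0 0 0.5" --pt "0 0 0 0 0.5" --pt "0 0 0 0 0.5" --pt "0 0 -0.06 0 0.5" --pt "0 0 -0.12 0 0.5" --pt "0 0 -0.15 0 0.5" --pt "0 0 -0.15 0 0.5" --pt "0.11 -0.02 0 0 0.5" --pt "0.11 -0.02 0 0 0.5" --pt "0.11 -0.02 0 0 0.5" --pt "0.11 0 0 0 0.5" --pt "0 0 0 0 0.5"

```text
time_s: 14.32
eef_pos: [0.5328, -0.0689, 0.259]
tool_rot: [[-0.144, 0.99, 0.003], [0.99, 0.144, -0.001], [-0.001, 0.003, -1.0]]
ft_force: [-0.9, -0.4, -0.2]
opening: 0.503
grip_force: 0.0
```

Run:
```python
from h import *
p,s=mst(); c=cal('wrist'); im=optics.camera('wrist'); print(p.round(1),np.array(s['ft_force']).round(1),s['joint_pos'],s['opening'])
a0=np.array([int(v) for v in proj('wrist',m2w((0,0,86)),c)[0]]); print(a0, proj('wrist',m2w([(25,-112,170),(85,0,290),(-59,0,56),(0,-59,56)]),c).round(0).tolist())
out=cv2.resize(im[max(0,a0[1]-100):a0[1]+100,a0[0]-100:a0[0]+100],(560,560),interpolation=cv2.INTER_CUBIC)
pan=np.zeros((560,780,3),np.uint8); pan[:,:560]=out; t=optics.camera('top'); pan[:280,560:]=cv2.resize(t[110:250,300:410],(220,280)); sd=optics.camera('side'); pan[280:,560:]=cv2.resize(sd[120:260,290:400],(220,280))
cv2.imwrite('pics/w5.png',pan)
```

```text
[-25.6 -40.7 259. ] [-0.9 -0.4 -0.2] [-2.34247725e-01  5.28644350e-02  1.35286810e+00 -4.32083917e-06
  1.73298399e+00 -3.79006492e-01] 0.5030281978546067
[342 135] [[379.0, 286.0], [628.0, 192.0], [284.0, 132.0], [339.0, 187.0]]
```

View pics/w5.png

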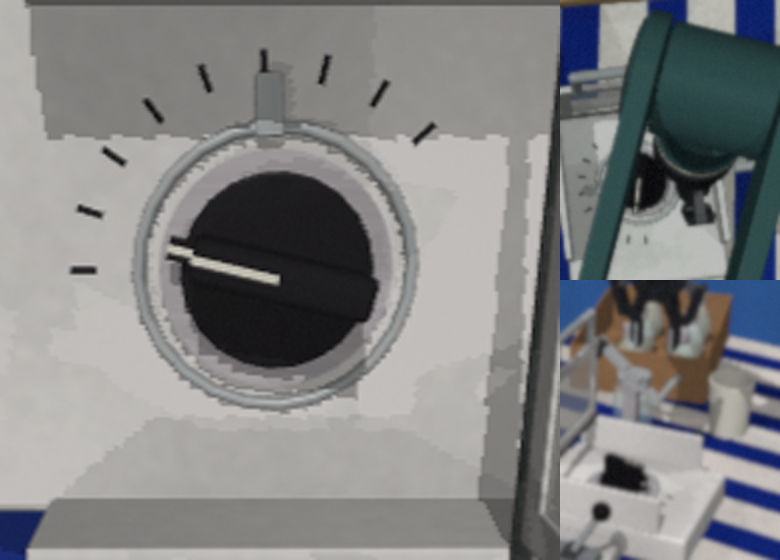

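The wrist crop shows the pointer from (278,280) to (170,248) and the marker tab centred near (270,98). The side inset shows the cover upright with the stay sloping onto the post. Next I work out the angles.

Run:
```python
from h import *
p,s=mst(); c=cal('wrist'); R,t=M()
f=lambda x,y,z:((onplane('wrist',(242+(x+.5)/2.8-.5,35+(y+.5)/2.8-.5),z,c)-t)@R*1000)
A=lambda v:np.arctan2(v[1],-v[0])
cen=f(277,272,64); print('disc centre',cen, 'ring centre',f(276,266,52))
for x,y in ((270,97),(268,80),(268,122)): 
    v=f(x,y,56); print('tab',v.round(1),A(v),A(v-f(276,266,52)))
a,b=f(278,280,97),f(185,253,97); print('pointer',a,b,A(b-a))
print('ticks',A(f(84,270,50)),A(f(264,60,50)))
```

```text
disc centre [-4823.61888975  5540.3903084  64000.        ] ring centre [-3855.91115582  4168.77658037 52000.        ]
tab [-3626.3 -5065.3 56000. ] -0.9494683931067661 -1.5956569036015822
tab [-3496.2 -5975.5 56000. ] -1.041407998259571 -1.6062387485817016
tab [-3533.7 -3710.9 56000. ] -0.8098623749397076 -1.6116701048041375
pointer [-7434.45256619  9231.59577056 97000.        ] [ 2348.49214087  6426.05633775 97000.        ] -2.8623092595633057
ticks 2.5782628125434686 -1.1373630840721938
```

Wrong units for the plane height (mm instead of m), so I rerun it.

Run:
```python
from h import *
p,s=mst(); c=cal('wrist'); R,t=M()
f=lambda x,y,z:((onplane('wrist',(242+(x+.5)/2.8-.5,35+(y+.5)/2.8-.5),z/1000,c)-t)@R*1000)
A=lambda v:np.arctan2(v[1],-v[0])
print('disc centre',f(277,272,64).round(1), 'ring centre',f(276,266,52).round(1))
for x,y in ((270,97),(268,80),(268,122)): 
    v=f(x,y,56); print('tab',v.round(1),A(v),A(v-f(276,266,52)))
a,b=f(278,280,97),f(185,253,97); print('pointer',a.round(1),b.round(1),A(b-a))
print('ticks',A(f(84,270,50)),A(f(264,60,50)))
```

```text
disc centre [-0.7 -1.  64. ] ring centre [-0.2  0.2 52. ]
tab [-3.7 59.5 56. ] 1.508443640667249 1.511057209138291
tab [-4.5 65.1 56. ] 1.50152757320777 1.5038943559344853
tab [-4.3 51.1 56. ] 1.4871593854371146 1.4901204860803015
pointer [-2.8 -0.8 97. ] [-33.4   8.   97. ] 0.2792833940264876
ticks -0.018506593259711802 1.4924804149987123
```

Request:
move_arm --pt "0 0 0 -0.0587 0.5" --pt "0 0 0 -0.0587 0.5" --pt "0 0 0 -0.0587 0.5" --pt "0 0 0 -0.0587 0.5" --pt "0 0 0 -0.0587 0.5" --pt "0 0 0 -0.0587 0.5" --pt "0 0 0 -0.0587 0.5" --pt "-0.02 0.076 0 0 0.5" --pt "-0.023 0.076 0 0 0.5" --pt "0 0 0.16 0 0.5" --pt "0 0 0.16 0 0.5" --pt "0 0 0.16 0 0.5"

```text
time_s: 15.98
eef_pos: [0.5523, -0.0285, 0.1116]
tool_rot: [[-0.99, 0.139, 0.001], [0.139, 0.99, -0.001], [-0.001, -0.001, -1.0]]
ft_force: [-0.4, -0.3, 0.2]
opening: 0.503
grip_force: 0.0
```

Run:
```python
from h import *
p,s=mst(); R,t=M(); T=R.T@np.array(s['tool_rot']); print(p.round(1),np.array(s['ft_force']).round(1),'tooly ang',np.arctan2(T[1,1],T[0,1]),(T.T@(np.array([-.3,-.2,70])-p)/300).round(4),s['joint_pos'])
```

```text
[ -0.5  -3.4 111.6] [-0.4 -0.3  0.2] tooly ang 1.2887976630613076 [0.0024 0.0106 0.1388] [-1.53752132e-01  1.47266458e-01  1.54454378e+00 -6.00004346e-04
  1.44903453e+00 -1.58473694e+00]
```

Request:
move_arm --pt "0.0024 0.0106 0.046 0 0.5" --pt "0 0 0.046 0 0.5" --pt "0 0 0.046 0 0.5" --pt "0 0 0 0 0" --pt "0 0 0 0 0" --pt "0 0 0 0 0" --pt "0 0 0 0 0" --squeeze 40

```text
time_s: 16.85
eef_pos: [0.5519, -0.0247, 0.0723]
tool_rot: [[-0.99, 0.138, 0.001], [0.138, 0.99, -0.001], [-0.001, -0.001, -1.0]]
ft_force: [-0.7, -3.1, 1.0]
opening: 0.179
grip_force: 43.1
```

Request:
move_arm --pt "0 0 0 0.055 0" --pt "0 0 0 0.055 0" --pt "0 0 0 0.055 0" --pt "0 0 0 0.055 0" --pt "0 0 0 0.055 0" --pt "0 0 0 0.055 0" --pt "0 0 0 0.055 0" --pt "0 0 0 0 0" --pt "0 0 0 0 0"

```text
time_s: 17.98
eef_pos: [0.5522, -0.0244, 0.0723]
tool_rot: [[-0.223, 0.975, 0.002], [0.975, 0.223, -0.001], [-0.001, 0.001, -1.0]]
ft_force: [-0.1, -3.1, 1.5]
opening: 0.181
grip_force: 43.3
```

Run:
```python
from h import *
p,s=mst(); R,t=M(); T=R.T@np.array(s['tool_rot']); a=np.arctan2(T[1,1],T[0,1]); print(p.round(1),np.array(s['ft_force']).round(1),s['opening'],'tooly ang',a,'dial',np.pi/2-a,s['time_s'])
```

```text
[ 0.   0.6 72.3] [-0.1 -3.1  1.5] 0.18116456864195116 tooly ang 0.08301945613920066 dial 1.487776870655696 17.975
```

Request:
move_arm --pt "0 0 0 0 0.5" --pt "0 0 0 0 0.5" --pt "0 0 0 0 0.5" --pt "0 0 -0.1 0 0.5" --pt "0 0 -0.15 0 0.5" --pt "0 0 -0.19 0 0.5" --pt "0 0 -0.18 0 0.5" --pt "-0.1 0 0 0 0.5" --pt "-0.1 -0.05 0 0 0.5" --pt "0 0 0 0 0.5"

```text
time_s: 19.23
eef_pos: [0.5499, -0.0872, 0.2574]
tool_rot: [[-0.219, 0.976, -0.0], [0.976, 0.219, -0.0], [0.0, -0.0, -1.0]]
ft_force: [1.2, -0.2, -0.5]
opening: 0.5
grip_force: 0.0
```

```bash
cat > dial.py <<'E'
from h import *
p,s=mst(); c=cal('wrist'); R,t=M(); print(p.round(1),s['time_s'])
im=np.mean([optics.camera('wrist').astype(float) for _ in range(3)],0).astype(np.float32)
def rect(z,h=80,k=4):  # rectify plane z, machine frame: rows=+y up, cols=-x left; k px/mm
    src=proj('wrist',m2w([(-h,h,z),(h,h,z),(h,-h,z),(-h,-h,z)]),c).astype(np.float32)
    H=cv2.getPerspectiveTransform(src,np.float32([[0,0],[2*h*k,0],[2*h*k,2*h*k],[0,2*h*k]])); return cv2.warpPerspective(im,H,(2*h*k,2*h*k),flags=cv2.INTER_CUBIC)
g=rect(97).mean(2); yy,xx=np.mgrid[:640,:640]; X=(xx-320)/4;Y=(320-yy)/4; r=np.hypot(X,Y)
m=((g>140)&(r<31)).astype(np.uint8); n,L,S,C=cv2.connectedComponentsWithStats(m); print([(S[i,4],((C[i]-320)/4*[1,-1]).round(1).tolist()) for i in range(1,n) if S[i,4]>40])
i=1+np.argmax(S[1:,4]); pts=np.stack([X[L==i],Y[L==i]],1).astype(np.float32); vx,vy,x0,y0=cv2.fitLine(pts,cv2.DIST_L2,0,.01,.01).ravel()
if vx*x0+vy*y0<0: vx,vy=-vx,-vy
print('pointer dir',np.arctan2(vy,-vx),'centroid',x0,y0,np.arctan2(y0,-x0))
g=rect(56).mean(2)
for rad in (53,56,59,62,65):
    a=np.arange(1.3,1.72,.02); print(rad,[int(g[int(320-4*rad*np.sin(q)),int(320-4*rad*np.cos(q))]) for q in a])
E
python3 dial.py
```

```text
[-11.2 -61.2 257.4] 19.225
[(np.int32(1203), [-2.1, 16.8]), (np.int32(65), [29.1, -9.8])]
pointer dir 1.4816236 centroid -2.065877 16.824398 1.4486173
53 [132, 127, 118, 114, 125, 130, 143, 141, 140, 135, 125, 124, 124, 127, 121, 103, 106, 109, 109, 109, 113]
56 [133, 134, 133, 133, 131, 124, 111, 111, 113, 114, 113, 111, 111, 111, 104, 110, 120, 123, 132, 134, 136]
59 [132, 133, 133, 133, 134, 130, 114, 112, 115, 114, 113, 111, 111, 110, 105, 116, 121, 124, 130, 134, 134]
62 [132, 132, 132, 132, 132, 131, 115, 109, 116, 114, 113, 111, 111, 111, 107, 116, 120, 122, 133, 135, 134]
65 [130, 131, 131, 132, 132, 133, 124, 109, 116, 114, 113, 111, 111, 110, 104, 116, 119, 129, 135, 135, 135]
```

Tab centre is at about 1.495 rad and the pointer at 1.48–1.49, so the dial is set. Next is the lever ball.

Run:
```python
from h import *
R,t=M(); out={}
P0=m2w((-45,190,130))
for n in ('side','top'):
    im=optics.camera(n); u,v=proj(n,P0)[0].astype(int); w=16; g=im[v-w:v+w,u-w:u+w].max(2); m=(g<40).astype(np.uint8)
    k,L,S,C=cv2.connectedComponentsWithStats(m); print(n,(u,v),[(S[i].tolist(),(C[i]+[u-w,v-w]).round(1).tolist()) for i in range(1,k) if S[i,4]>10])
    i=1+np.argmax(S[1:,4]); out[n]=C[i]+[u-w,v-w]
b,e=tri(ray('top',out['top']),ray('side',out['side'])); m=(b-t)@R*1000; print(m.round(1),e); print('lean',np.arctan2(m[0],m[2]-52),np.hypot(m[0],m[2]-52))
p,s=mst(); T=R.T@np.array(s['tool_rot']); print(p,s['joint_pos'])
```

```text
side (np.int64(310), np.int64(235)) [([17, 0, 15, 6, 59], [319.1, 220.6]), ([14, 14, 6, 6, 33], [310.4, 235.6])]
top (np.int64(261), np.int64(222)) [([13, 13, 9, 10, 71], [261.8, 223.3])]
[-56.9 181.9 174.4] 0.011805870205462948
lean -0.43495519243292985 134.9650209792358
[-10.42723436 -58.87805582 257.36736243] [-2.54966121e-01  9.91856175e-02  1.30658498e+00  4.09620765e-04
  1.73610366e+00 -4.79321669e-01]
```

Request:
move_arm --pt "0.1415 -0.0333 0 0 0" --pt "0.1415 -0.0333 0 0 0" --pt "0.1415 -0.0333 0 0 0" --pt "0.1415 -0.0333 0 0 0" --pt "0.1415 -0.0333 0 0 0" --pt "0.1415 -0.0333 0 0 0" --pt "0 0 0.1 0 0" --pt "0 0 0.12 0 0" --pt "0 0 0.12 0 0" --pt "0 0 0.12 0 0" --pt "0 0 0 0 0"

```text
time_s: 20.85
eef_pos: [0.4327, 0.1495, 0.1164]
tool_rot: [[-0.222, 0.975, -0.007], [0.975, 0.222, -0.001], [0.0, -0.007, -1.0]]
ft_force: [-0.1, -0.0, 0.7]
opening: 0.002
grip_force: 0.0
```

Run:
```python
from h import *
p,s=mst(); R,t=M(); T=R.T@np.array(s['tool_rot']); print(p.round(1),np.array(s['ft_force']).round(1),s['opening'],np.arctan2(T[1,1],T[0,1]),(T.T@(np.array([0,190,118])-p)/300).round(3))
```

```text
[-93.6 189.7 116.4] [-0.1 -0.   0.7] 0.0016413311398970531 0.08208188563505021 [-0.025  0.311 -0.008]
```

Request:
move_arm --pt "-0.002 0.03 0 0 0" --pt "-0.002 0.03 0 0 0" --pt "-0.003 0.035 0 0 0" --pt "-0.003 0.035 -0.005 0 0" --pt "-0.003 0.035 0 0 0" --pt "-0.003 0.035 0 0 0" --pt "-0.003 0.035 0 0 0" --pt "-0.003 0.035 0 0 0" --pt "-0.003 0.035 0 0 0" --pt "0 0 0 0 0"

```text
time_s: 22.1
eef_pos: [0.5271, 0.1623, 0.1207]
tool_rot: [[-0.221, 0.975, 0.0], [0.975, 0.221, -0.0], [-0.0, 0.0, -1.0]]
ft_force: [0.9, 0.0, 0.6]
opening: -0.004
grip_force: 0.0
```

Request:
move_arm --pt "-0.001 0.015 0 0 0" --pt "-0.001 0.015 0 0 0" --pt "0 0 0 0 0"

```text
time_s: 22.48
eef_pos: [0.5356, 0.1637, 0.1211]
tool_rot: [[-0.221, 0.975, 0.0], [0.975, 0.221, 0.0], [-0.0, 0.0, -1.0]]
ft_force: [0.5, -0.7, 0.2]
opening: -0.001
grip_force: 0.0
```

```bash
cat > lev.py <<'E'
from h import *
p,s=mst(); print(p.round(1),np.array(s['ft_force']).round(1))
for a in (.3,.4,.5): print(a,[proj(n,m2w((90*np.sin(a),190,52+90*np.cos(a))))[0].round(1).tolist() for n in ('side','top')])
for n in ('side','top'):
    im=optics.camera(n); u,v=proj(n,m2w((43,190,131)))[0].astype(int); w=16; m=(im[v-w:v+w,u-w:u+w].max(2)<40).astype(np.uint8)
    k,L,S,C=cv2.connectedComponentsWithStats(m); print(n,[(S[i].tolist(),(C[i]+[u-w,v-w]).round(1).tolist()) for i in range(1,k) if S[i,4]>10])
E
python3 lev.py
```

```text
[ 10.2 189.2 121.1] [ 0.5 -0.7  0.2]
0.3 [[285.3, 226.8], [258.5, 192.8]]
0.4 [[282.4, 227.1], [258.3, 189.5]]
0.5 [[279.6, 227.8], [258.3, 186.5]]
side [([12, 0, 20, 18, 168], [287.0, 215.6]), ([16, 14, 7, 7, 40], [282.1, 227.5])]
top [([20, 0, 8, 32, 143], [265.3, 185.6]), ([0, 19, 12, 13, 119], [247.3, 195.5])]
```

Request:
move_arm --pt "-0.001 0.012 0 0 0" --pt "-0.001 0.012 0 0 0" --pt "0 0 0 0 0"

```text
time_s: 22.95
eef_pos: [0.5419, 0.1646, 0.1208]
tool_rot: [[-0.221, 0.975, -0.002], [0.975, 0.221, -0.0], [0.0, -0.002, -1.0]]
ft_force: [-3.1, -0.8, 1.1]
opening: 0.001
grip_force: 1.5
```

Request:
move_arm --pt "0 0.01 0 0 0" --pt "0 0 0 0 0"

```text
time_s: 23.2
eef_pos: [0.5424, 0.1647, 0.1207]
tool_rot: [[-0.221, 0.975, -0.008], [0.975, 0.221, -0.002], [-0.0, -0.008, -1.0]]
ft_force: [-9.5, -2.5, 4.9]
opening: -0.001
grip_force: 5.3
```

```bash
python3 lev.py
```

```text
[ 17.1 189.2 120.7] [-9.5 -2.5  4.9]
0.3 [[285.3, 226.8], [258.5, 192.8]]
0.4 [[282.4, 227.1], [258.3, 189.5]]
0.5 [[279.6, 227.8], [258.3, 186.5]]
side [([9, 0, 23, 19, 197], [285.7, 215.8]), ([14, 14, 6, 7, 35], [279.6, 228.2])]
top [([20, 0, 8, 32, 136], [265.2, 186.4]), ([0, 14, 11, 15, 132], [246.9, 190.8])]
```

Request:
move_arm --pt "0 -0.05 0 0 0" --pt "0 -0.1 0 0 0" --pt "0 -0.1 0 0 0" --pt "0 0 -0.15 0 0" --pt "0 0 -0.15 0 0" --pt "0 0 -0.15 0 0" --pt "0 -0.1 0 0 0" --pt "0 -0.1 0 0 0" --pt "0 0 0 0 0" --pt "0 0 0 0 0"

```text
time_s: 24.55
eef_pos: [0.4142, 0.1356, 0.2563]
tool_rot: [[-0.221, 0.975, 0.002], [0.975, 0.221, 0.0], [-0.0, 0.002, -1.0]]
ft_force: [0.6, -0.4, -0.1]
opening: 0.002
grip_force: 0.0
```

```bash
python3 lev.py
python3 - <<'E'
from h import *
t=optics.camera('top'); o=cv2.imread('pics/topavg.png')
for n,(u,v) in dict(cupa=(208,256),cupb=(473,211),jar=(443,153)).items():
    w=26; print(n,cv2.phaseCorrelate(*[cv2.cvtColor(i[v-w:v+w,u-w:u+w],cv2.COLOR_BGR2GRAY).astype(np.float32) for i in (o,t)]))
g=cv2.cvtColor(t,cv2.COLOR_BGR2GRAY)
for th in (1.5,1.57,1.64): print(th,proj('top',m2w([(85-185*np.cos(th),y,105+185*np.sin(th)) for y in (40,0,-40)])).round(1).tolist())
for u,v in proj('top',m2w([(85,y,290) for y in (40,-20,-40)])): print(round(u),[int(g[int(v)+k,int(u)-2:int(u)+3].mean()) for k in range(-10,11)],int(v))
E
```

```text
[-114.   178.6  256.3] [ 0.6 -0.4 -0.1]
0.3 [[285.3, 226.8], [258.5, 192.8]]
0.4 [[282.4, 227.1], [258.3, 189.5]]
0.5 [[279.6, 227.8], [258.3, 186.5]]
side [([14, 15, 6, 6, 32], [279.5, 228.5])]
top [([12, 14, 9, 9, 60], [258.3, 187.8])]
cupa ((-0.28820893609722376, 0.369191500531425), 0.23432925175900976)
cupb ((0.005076754356821311, -0.201206672316129), 0.887401906551157)
jar ((-0.020193562735098425, 0.08706495411752613), 0.9125009547862823)
1.5 [[317.0, 149.6], [336.5, 147.3], [355.9, 145.0]]
1.57 [[316.3, 143.4], [335.7, 141.1], [355.1, 138.8]]
1.64 [[315.6, 137.4], [334.9, 135.1], [354.3, 132.9]]
316 [34, 35, 35, 34, 36, 35, 37, 36, 36, 38, 40, 58, 110, 138, 148, 140, 121, 87, 77, 120, 133] 143
345 [56, 55, 56, 55, 54, 52, 51, 49, 50, 47, 48, 58, 96, 128, 143, 145, 132, 107, 78, 121, 141] 139
355 [35, 34, 35, 36, 34, 34, 35, 34, 37, 35, 34, 52, 105, 133, 146, 143, 127, 98, 75, 124, 142] 138
```

Request:
move_arm --pt "-0.149 0.019 0 0 0" --pt "-0.149 0.019 0 0 0" --pt "-0.149 0.019 0 0 0" --pt "-0.149 0.019 0 0 0" --pt "-0.149 0.019 0 0 0" --pt "-0.149 0.019 0 0 0" --pt "-0.149 0.019 0 0 0" --pt "-0.149 0.019 0 0 0" --pt "0 0 0.05 0 0" --pt "0 0 0 0 0"

```text
time_s: 25.95
eef_pos: [0.5366, -0.2026, 0.2383]
tool_rot: [[-0.221, 0.975, -0.004], [0.975, 0.221, 0.003], [0.004, -0.004, -1.0]]
ft_force: [0.5, 0.6, 0.3]
opening: -0.002
grip_force: 0.0
```

Run:
```python
from h import *
from scipy.optimize import least_squares
p,s=mst(); c=cal('wrist'); im=cv2.cvtColor(optics.camera('wrist'),cv2.COLOR_BGR2GRAY); print(p.round(1))
pr=lambda th,ph,d:proj('wrist',m2w((*rod(th,ph,d)[:1],-112,rod(th,ph,d)[1])),c)[0]
for a in ((1.571,2.266),(1.54,2.236)): print(a,[pr(*a,d).round(1).tolist() for d in (98,78,58)])
print('tip',proj('wrist',m2w((16.7,-112,180)),c).round(1))
u0,v0=(pr(1.56,2.25,78)-[70,40]).astype(int)
up=cv2.resize(im[v0:v0+80,u0:u0+140],None,fx=4,fy=4,interpolation=cv2.INTER_CUBIC)
C=cv2.HoughCircles(up,cv2.HOUGH_GRADIENT_ALT,1.5,50,param1=100,param2=0.5,minRadius=30,maxRadius=80)
print(C if C is None else [(u0+a/4,v0+b/4,r/4) for a,b,r in C[0]])
```

```text
[ -40.7 -173.6  238.3]
(1.571, 2.266) [[398.9, 124.2], [427.7, 127.3], [460.1, 130.9]]
(1.54, 2.236) [[393.7, 123.7], [422.2, 126.9], [454.2, 130.4]]
tip [[419.3 127.4]]
[(np.float64(454.75), np.float64(129.75), np.float32(14.616905)), (np.float64(424.0), np.float64(125.25), np.float32(13.927413)), (np.float64(454.75), np.float64(129.75), np.float32(12.20586)), (np.float64(424.0), np.float64(125.25), np.float32(11.306037)), (np.float64(396.25), np.float64(121.875), np.float32(9.390173))]
```

```bash
python3 -c "
from station import robot
print(robot.job_done())"
```

```text
the job is handed in; nothing more can be done
None
```

I handed the job in after about 26 s of robot time: cover propped with the stay's middle hole on the peg, dial within about 0.015 rad of the tab, start lever fully over, and no sign in the images that the cups or jar moved (cup_a's check was the least certain).

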